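# Load the slide carrier into the scanner and start it

### The arm

A 6-joint arm with a two-finger parallel gripper is mounted at the origin on a cart in front of the work surface, level with it; the furniture and walls round the work are solid. World frame = base frame: x ahead of the robot, y to its left, z up, the work surface at z = 0. Lengths are in m, angles in rad, forces in N, time in s.
With the tool pointing down it reaches from about 0.325 to 0.75 m from the base axis. Payload 7.6 kg.
Tool frame: the origin (TCP) lies at the very end of the fingers, on their centre line; the grasp point (between the pads) lies 19 mm behind it; z points along the fingers, y is the line along which they close (so a half turn about z gives the same grasp; the last joint's range is limited). The gripper opens to 85 mm and grips with 20 to 120 N. Pads are 22 mm wide; open, the fingers measure 114 mm over their backs; the gripper's body (76 mm by 85 mm) begins 54 mm behind the grasp point. The pads swing forward as they close: fully open they stand 13 mm farther back than shut.
Start: joints at [-1.367, 0.052, 1.401, -0, 1.689, -0.07], TCP at [0.142, -0.505, 0.231] pointing down, gripper open.
Joint ranges: [-2.9, 2.9], [-0.91, 2.17], [0.12, 2.37], [-1.06, 4.2], [0.26, 2.73], [-2.93, 2.93]. Speed limits (rad/s): [2.57, 2.57, 3.01, 3.14, 3.14, 3.14].

### API

Orientations are given as a rotation vector (axis times angle).
In Python, from rig import readout, cams, order gives the robot as it stands.
- The arm moves only by the tool carry_out, never from a script. Its argument "moves" is a list of rows, each a list of 3 entries, a list of its own where there are three numbers: the closure, from -1 (fully open) to 1 (shut), then the shift along the tool's x, y, z in mm, then the turn about the tool's z in degrees. A call has 1 to 20 rows; each row is the pose to reach, as a shift and turn from the pose commanded when the call began, along the tool's axes at that moment; what a row does not reach only later rows make up. A row lasts 1/8 s, in which the tool goes at most 62.5 mm and 10.7 degrees, less where a joint would pass 70% of its speed; a pose out of reach is approached as far as the arm can. A call with a gripper value outside its range is refused whole. The fingers move at their own pace and stop on an object; "newtons" is the grip in N (left out, the last holds). Time passes only in rows, so rows that repeat a pose let the fingers close. It gives the time, the measured TCP pose, the force, the opening and the grip force at its end, in the units of the state.
- readout.state(): the state, without advancing time (a new reading comes with each control period).
- cams.grab_frame(name): name is "scene" or "top" or "wrist"; returns a dict with "color" (384x512x3 uint8, red, green, blue), "fovy" (degrees; the focal length in pixels is half the picture's height over the tangent of half this angle, whatever the lens; pixels are square), "cx", "cy" (the principal point, pixels), "extrinsics" (4x4, takes a point from camera to world coordinates). Camera axes: x right, y down, z forward; pixel columns grow to the right and rows downward; lengths in m; the calibration is good to about 2 mm. A picture is of the moment at which its call begins. There is no depth.
- order.job_done(): hands the job in; it is judged then, once.
The state is a dict: "time_s": time; "q": joint angles; "joint_vel": joint speeds; "joint_efforts": joint torques, N m; "position": TCP position; "eef_rot": TCP orientation; "force": force on the tool from outside, world axes, zero at the start; "moment": the same for the moment, N m; "grip_width": opening from 0.0 (shut) to 1.0 (fully open); "gripper_force": force on a finger pad.
Only numpy, scipy, OpenCV 4.12 (cv2) and the standard library are available. Lean on these libraries where they do the work, as an engineer would, in place of code of your own. Each camera call takes 0.05 s, during which the arm holds its last target. There are 200 camera calls.

### The job

Load the flat slide carrier into the slide scanner: press down on its black rubber grip pad with gentle force (never more than 25 N) and drag it flat along the desk, leading edge first, into the scanner's slot, until it is fully home and the sprung roller has dropped into its groove. Then let go and press the green start button on the scanner all the way down and release it. Leave the slide mailer, petri dish and stain bottle where they are.

Things in the scene. Friction and masses are not known exactly. Their poses are not given: they have to be found in the camera images.
- scanner: White slide scanner fixed to the desk, hood 82 (x) x 112 (y) x 40 mm high. Origin: desk top, middle of the slot's mouth; +x points into the slot, z up. The slot is 84.6 mm wide, 9 mm high (the desk is its floor) and ends at a solid stop at x = 61 mm. Before the mouth two grey guides, 9 mm high, flare to about 100 mm apart at x = -28 mm.
- carrier: Loose flat aluminium carrier, 130 (x) x 82 (y) x 5 mm, 0.1 kg, on the desk before the slot, askew. Origin: centre of its underside; its +x end leads into the slot. A groove 12 mm wide, 3 mm deep crosses its top at x = +50 mm. Fully home its origin is at x = -5 mm (+-1), y = 0 in the scanner's frame, axes alike, the pad still outside. Desk friction about 0.2, the pad's on fingers about 1.
- grip_pad: Black ribbed rubber pad on the carrier, 38 (x) x 56 (y) mm, centred at the carrier's x = -39 mm, y = 0; axes alike. Origin: centre of its underside, 5 mm over the desk. The rubber is more or less worn: its top is 9 to 13 mm over the desk, not measured; feel for it. It yields 2 mm (5 N per mm), then is hard. Press it with 8 to 14 N to drag past the roller; over 25 N of finger force harms the slides.
- pad_center (a point): Point on the pad's middle line, 11 mm above the desk (near the rubber's top, which lies 2 mm lower to 2 mm higher): press straight down here.
- detent (a joint): Sprung steel roller in the slot at the scanner's x = 45 mm: its lift in m. 0 = down (nothing below it, or dropped into the groove of a carrier that is home); it rides 2.5 mm up on the carrier's top. The leading edge (a 30 degree ramp 6 mm long) meets it when the carrier's origin is near x = -20 mm; lifting it then takes some 2 to 4 N of drag more than on the open desk.
- start_button (a joint): Round green start button on the hood's top, 24 mm across: its depression in m, 0 = up, 0.006 = fully down; spring, 4 N at full depth. Counts as pressed beyond 0.0045. Not to be pressed before the carrier is home.
- start_button_top (a point): Centre of the top face of the start button; it is pressed straight down. At the scanner's x = 54 mm, y = +25 mm.
- slide_mailer: White flat slide mailer, 33 x 84 x 10 mm, bystander to the right. Origin: centre of its underside.
- petri_dish: Petri dish, 60 mm across, 16 mm high, bystander to the right. Origin: centre of its underside.
- stain_bottle: Small brown bottle with white cap, 32 mm across, 78 mm high, bystander to the left. Origin: centre of its underside.

How it is judged:
By the outcome, as a careful person would: the job done as asked, in the order asked, and still so for the second after the job is handed in, with the robot touching nothing.
It also fails if it takes over 64 s, if anything falls off the work surface, if the arm or the gripper's body presses on something with over 40 N, if the wrist force passes 120 N, or if a joint passes its speed limit or range.

## Working session

There is one attempt and no reset: what is moved stays moved. The work goes in short steps, Python scripts to look and compute and a tool call to move; the robot and the scene stay as the last step left them, time stands still between calls to the robot, and variables do not carry over. Pictures are saved under pics/ and viewed, at most 10 in all, crops included, and the job is handed in when it is done.

Besides the shell and the picture viewer there is one more tool, called after ">>>" as name([rows], argument=value, ...), one row to a line, values as JSON. carry_out: Moves the arm, as the interface text tells. Its arguments: {"type":"object","properties":{"moves":{"type":"array","items":{"type":"array"}},"newtons":{"type":"number"}},"required":["moves"]}

```bash
mkdir -p pics; cat > h.py <<'E'
import numpy as np, cv2
from rig import readout, cams, order
def grab(n,save=None):
    f=cams.grab_frame(n)
    if save: cv2.imwrite('pics/'+save,cv2.cvtColor(f['color'],cv2.COLOR_RGB2BGR))
    return f
def ray(f,uv,z):
    "pixels -> world points on plane z"
    uv=np.atleast_2d(uv).astype(float); F=f['color'].shape[0]/2/np.tan(np.radians(f['fovy'])/2)
    d=np.c_[(uv[:,0]-f['cx'])/F,(uv[:,1]-f['cy'])/F,np.ones(len(uv))]
    T=np.array(f['extrinsics']); d=d@T[:3,:3].T; o=T[:3,3]
    return o+d*((z-o[2])/d[:,2])[:,None]
def blobs(mask,amin=60):
    c,_=cv2.findContours(mask.astype(np.uint8),cv2.RETR_EXTERNAL,cv2.CHAIN_APPROX_NONE)
    return sorted([x for x in c if cv2.contourArea(x)>amin],key=cv2.contourArea,reverse=True)
E
python3 - <<'E'
from h import *
np.set_printoptions(precision=4,suppress=True)
for n in('top','scene'):
    f=grab(n,n+'0.png'); print(n,f['fovy'],f['cx'],f['cy']); print(np.array(f['extrinsics']))
print(readout.state())
a=cv2.imread('pics/top0.png')
E
```

```text
top 42.467737526900635 252.647370982989 184.88030907860957
[[ 0.0005 -0.9925  0.1221  0.3758]
 [-1.      0.0007  0.0095 -0.0168]
 [-0.0095 -0.1221 -0.9925  1.5148]
 [ 0.      0.      0.      1.    ]]
scene 49.44281460716917 259.0179002883693 188.3337067181218
[[-0.7369 -0.3976  0.5467 -0.0146]
 [-0.676   0.4233 -0.6033  0.6122]
 [ 0.0085 -0.8141 -0.5807  0.6817]
 [ 0.      0.      0.      1.    ]]
{'time_s': 0.1, 'q': array([-1.3673,  0.0528,  1.4016,  0.    ,  1.6886, -0.0703]), 'joint_vel': array([-0.0015, -0.0019, -0.0028,  0.0017,  0.0001,  0.0007]), 'joint_efforts': array([  0.0011, -38.258 , -36.0987,  -0.0001,   0.0048,  -0.    ]), 'position': array([ 0.1419, -0.5052,  0.2306]), 'eef_rot': array([-3.1108, -0.4285,  0.0001]), 'force': array([-0.3633, -0.3291, -0.4533]), 'moment': array([ 0.009 ,  0.0163, -0.0067]), 'gripper_force': 0.0, 'grip_width': 1.0016184365820664}
```

View pics/top0.png

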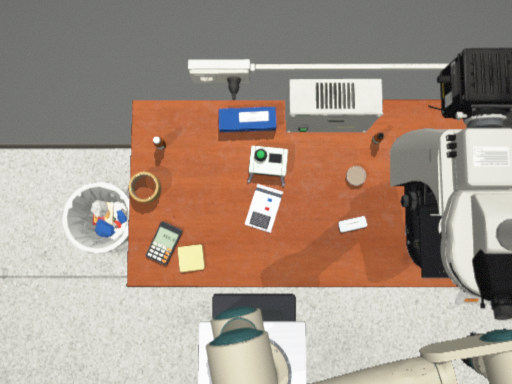

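View pics/scene0.png

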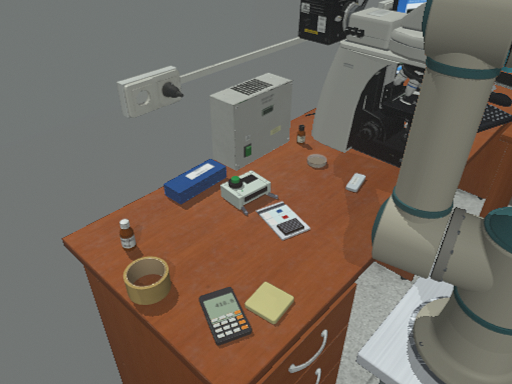

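The top view shows the scanner at about (268,162), with its green button at (261,155). The carrier is at (264,207) with its pad near (260,220). The bottle, dish and mailer are well off to the sides. Next I'll measure these positions.

```bash
python3 - <<'E'
from h import *
np.set_printoptions(precision=4,suppress=True)
f=grab('top'); im=f['color']; hsv=cv2.cvtColor(im,cv2.COLOR_RGB2HSV); H,S,V=[hsv[...,i].astype(int) for i in range(3)]
def roi(m,x0,x1,y0,y1):
    o=np.zeros_like(m); o[y0:y1,x0:x1]=m[y0:y1,x0:x1]; return o
nonwood=~((S>110)&((H<20)|(H>170)))
c=blobs(roi(nonwood,240,290,184,236))[0]; r=cv2.minAreaRect(c); print('carrier',r,ray(f,r[0],.005)[0]); B=cv2.boxPoints(r);print(ray(f,B,.005)[:,:2])
for c in blobs(roi((V<90),240,290,205,236),20)[:2]:
    r=cv2.minAreaRect(c); print('pad',r,ray(f,r[0],.011)[0])
c=blobs(roi((H>40)&(H<90)&(S>100),245,275,140,170),20)[0]; m=cv2.minEnclosingCircle(c);print('btn',m,ray(f,m[0],.046)[0])
c=blobs(roi((V>170)&(S<60),240,295,140,184),60)[0]; r=cv2.minAreaRect(c); print('hood',r,ray(f,cv2.boxPoints(r),.04)[:,:2])
cv2.imwrite('pics/crop.png',cv2.cvtColor(cv2.resize(im[135:240,230:305],None,fx=5.5,fy=5.5,interpolation=cv2.INTER_CUBIC),cv2.COLOR_RGB2BGR))
E
```

```text
carrier ((263.58184814453125, 207.8380889892578), (28.455434799194336, 44.085044860839844), 17.35402488708496) [ 0.4908 -0.0358  0.005 ]
[[ 0.4395  0.0257]
 [ 0.5688 -0.0144]
 [ 0.5424 -0.0979]
 [ 0.4137 -0.057 ]]
btn ((260.0, 154.0), 4.472236156463623) [ 0.6504 -0.0249  0.046 ]
hood ((267.95452880859375, 160.15200805664062), (37.025146484375, 26.944351196289062), 5.355824947357178) [[ 0.5969  0.0106]
 [ 0.6793  0.0031]
 [ 0.6685 -0.1088]
 [ 0.5863 -0.1005]]
```

View pics/crop.png

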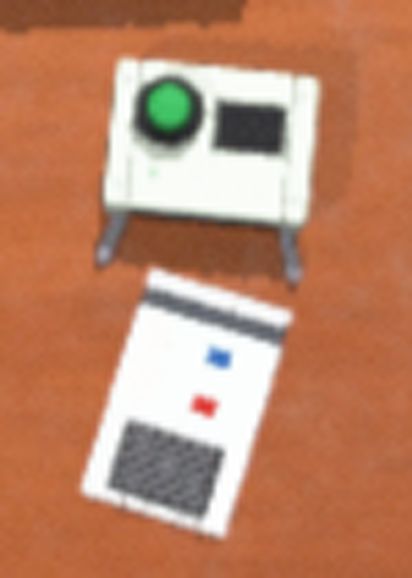

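>>> carry_out([
  [1, [30, -26, 5], 3],
  [1, [70, -62, 12], 6],
  [1, [110, -97, 18], 9],
  [1, [150, -132, 25], 12],
  [1, [190, -167, 31], 15],
  [1, [230, -202, 38], 18],
  [1, [270, -238, 45], 21],
  [1, [310, -273, 51], 24],
  [1, [350, -308, 58], 27],
  [1, [390, -343, 64], 30],
  [1, [420, -370, 70], 32],
  [1, [430, -379, 71], 33],
  [1, [430, -379, 71], 33],
  [1, [430, -379, 71], 33],
], newtons=40)

```text
time_s: 1.9
position: [0.4532, -0.0248, 0.1603]
eef_rot: [3.105, -0.473, -0.0]
force: [-0.3, 0.1, -0.1]
grip_width: 0.001
gripper_force: 0.0
```

```bash
python3 - <<'E'
from h import *
f=grab('wrist','w1.png'); print(f['fovy'],np.round(f['extrinsics'],3)); print(readout.state())
E
```

```text
59.77689109042513 [[-0.298 -0.914 -0.276  0.523]
 [-0.955  0.285  0.086 -0.046]
 [ 0.     0.289 -0.957  0.303]
 [ 0.     0.     0.     1.   ]]
{'time_s': 1.95, 'q': array([-1.36336302e-01, -1.18170478e-01,  1.70887584e+00, -2.22716261e-04,
        1.55074896e+00,  1.73734446e+00]), 'joint_vel': array([-0.00437505, -0.00153274, -0.00167583,  0.00031538, -0.00023336,
        0.00218653]), 'joint_efforts': array([ 3.33504668e-01, -3.02247441e+01, -3.51970625e+01,  1.37295792e-02,
       -1.56289720e-03, -6.42432104e-03]), 'position': array([ 0.45322351, -0.02499391,  0.16038178]), 'eef_rot': array([ 3.10541865e+00, -4.73913049e-01,  2.22525579e-04]), 'force': array([ 0.04098543,  0.01039368, -0.15571685]), 'moment': array([ 0.02445131, -0.04452821, -0.00541928]), 'gripper_force': 0.0, 'grip_width': 0.004344345315420125}
```

View pics/w1.png

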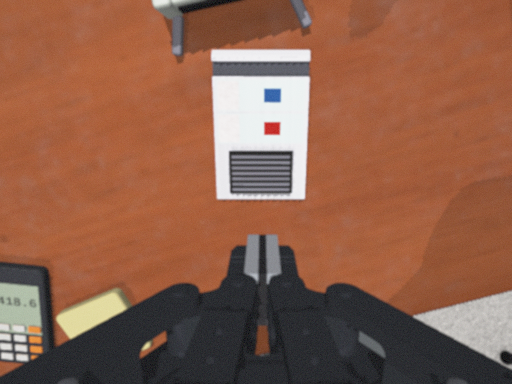

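The wrist view shows the carrier clearly: corners about (212,50), (310,50), (305,199) and (217,199), with the pad at (230-292,151-193). The guide tips are at about (178,52) and (306,22).

```bash
cat >> h.py <<'E'
def masks(f):
    hsv=cv2.cvtColor(f['color'],cv2.COLOR_RGB2HSV); return [hsv[...,i].astype(int) for i in range(3)]
def roi(m,x0,x1,y0,y1):
    o=np.zeros_like(m); o[y0:y1,x0:x1]=m[y0:y1,x0:x1]; return o
E
python3 - <<'E'
from h import *
np.set_printoptions(precision=4,suppress=True)
f=grab('wrist'); H,S,V=masks(f)
nw=~((S>90)&((H<20)|(H>170)))
c=blobs(roi(nw,200,320,40,215))[0]; P=ray(f,c[:,0,:],.005)[:,:2]*1000
r=cv2.minAreaRect(P.astype(np.float32)); print('carrier mm',r, cv2.boxPoints(r))
c=blobs(roi((V<130)&(S<110),222,300,140,198))[0]; P=ray(f,c[:,0,:],.011)[:,:2]*1000
r=cv2.minAreaRect(P.astype(np.float32)); print('pad mm',r)
for n,b in(('L',(160,200,10,70)),('R',(285,320,0,35))):
    c=blobs(roi(nw,*b),20)
    for k in c: print(n,cv2.boundingRect(k), ray(f,[k[:,0,:][k[:,0,1].argmax()]],.005), )
print(ray(f,[[178,52],[306,22],[175,12],[297,0]],.009))
E
```

```text
carrier mm ((492.0404052734375, -34.81806945800781), (84.19043731689453, 130.49581909179688), 72.65270233154297) [[417.2091 -55.5441]
 [541.7693 -94.4531]
 [566.8717 -14.0921]
 [442.3115  24.817 ]]
pad mm ((455.6609191894531, -23.520462036132812), (55.966346740722656, 38.77471160888672), 72.653076171875)
L (160, 10, 33, 47) [[0.5695 0.0125 0.005 ]]
R (289, 0, 23, 29) [[ 0.559  -0.0923  0.005 ]]
[[ 0.5717  0.0106  0.009 ]
 [ 0.562  -0.0951  0.009 ]
 [ 0.5999  0.002   0.009 ]
 [ 0.5793 -0.0924  0.009 ]]
```

>>> carry_out([
  [1, [1, -1, 25], 0],
  [1, [2, -2, 55], 0],
  [1, [2, -2, 85], 0],
  [1, [2, -2, 112], 0],
  [1, [2, -2, 130], 0],
  [1, [2, -2, 140], 0],
  [1, [2, -2, 144], 0],
  [1, [2, -2, 146], 0],
  [1, [2, -2, 147], 0],
  [1, [2, -2, 148], 0],
  [1, [2, -2, 148], 0],
  [1, [2, -2, 148], 0],
])

```text
time_s: 3.5
position: [0.4561, -0.023, 0.0124]
eef_rot: [3.106, -0.473, 0.0]
force: [0.4, -0.1, 0.5]
grip_width: 0.002
gripper_force: 0.0
```

>>> carry_out([
  [1, [0, 0, 0.5], 0],
  [1, [0, 0, 1], 0],
  [1, [0, 0, 1], 0],
])

```text
time_s: 3.88
position: [0.4559, -0.023, 0.0112]
eef_rot: [3.106, -0.473, -0.0]
force: [-0.9, -0.3, 0.8]
grip_width: 0.002
gripper_force: 0.0
```

>>> carry_out([
  [1, [0, 0, 0.5], 0],
  [1, [0, 0, 1], 0],
  [1, [0, 0, 1], 0],
])

```text
time_s: 4.25
position: [0.456, -0.023, 0.0103]
eef_rot: [3.106, -0.473, 0.0]
force: [-0.5, -0.6, 0.5]
grip_width: -0.002
gripper_force: 0.4
```

>>> carry_out([
  [1, [0, 0, 0.5], 0],
  [1, [0, 0, 1], 0],
  [1, [0, 0, 1], 0],
])

```text
time_s: 4.62
position: [0.4563, -0.023, 0.01]
eef_rot: [3.106, -0.473, 0.001]
force: [-2.5, -0.1, 6.1]
grip_width: -0.003
gripper_force: 3.4
```

>>> carry_out([
  [1, [0, 0, 0.4], 0],
  [1, [0, 0, 0.8], 0],
  [1, [0, 0, 0.8], 0],
])

```text
time_s: 5.0
position: [0.4567, -0.0231, 0.01]
eef_rot: [3.106, -0.473, 0.003]
force: [-3.7, 0.3, 12.0]
grip_width: 0.0
gripper_force: 6.1
```

>>> carry_out([
  [1, [0.8, 0.8, 0], -1.5],
  [1, [1.6, 1.7, 0], -3],
  [1, [2.4, 2.5, 0], -4.5],
  [1, [3.2, 3.4, 0], -6],
  [1, [4, 4.2, 0], -7.5],
  [1, [4.8, 5, 0], -9],
  [1, [5.6, 5.9, 0], -10.5],
  [1, [6.5, 6.8, 0], -12],
  [1, [6.5, 6.8, 0], -12],
])

```text
time_s: 6.12
position: [0.4613, -0.0313, 0.01]
eef_rot: [-3.138, 0.145, -0.004]
force: [-2.1, 2.6, 10.1]
grip_width: -0.005
gripper_force: 5.1
```

```bash
python3 - <<'E'
from h import *
f=grab('wrist','w2.png'); print(np.round(f['extrinsics'],3)[:3,3]); print(readout.state()['force'])
E
```

```text
[ 0.534 -0.037  0.153]
[-1.34579226  1.51156466 10.15433546]
```

View pics/w2.png

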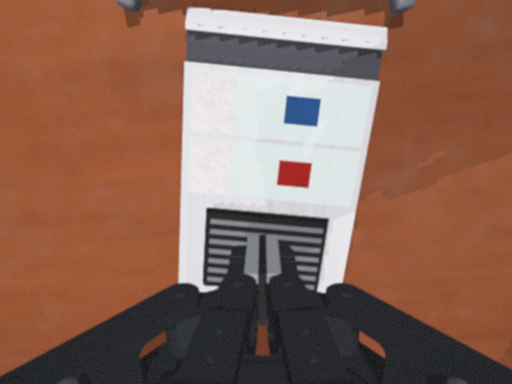

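The carrier moved but still lags a few degrees in yaw. Its leading edge runs from (186,12) to (387,30), and the guide tips are at about (130,5) and (401,5). I'll measure it now.

```bash
cat > m.py <<'E'
from h import *
np.set_printoptions(precision=4,suppress=True)
f=grab('wrist'); H,S,V=masks(f); p=readout.state()['position']*1000
M=np.array([592.5,-44.3]);a=np.radians(-5.4);e=np.array([np.cos(a),np.sin(a)]);n=np.array([-e[1],e[0]])
sc=lambda P:np.c_[(P-M)@e,(P-M)@n]
def edge(pts,z): # fit line in scanner frame
    q=sc(ray(f,np.array(pts),z)[:,:2]*1000); vx,vy,x,y=cv2.fitLine(q.astype(np.float32),cv2.DIST_HUBER,0,.01,.01).ravel(); return np.degrees(np.arctan2(vy*np.sign(vx),abs(vx))),(x,y)
nw=~((S>90)&((H<20)|(H>170)))
L=[];R=[]
for v in range(70,200,3):
    u=np.flatnonzero(nw[v,120:420])+120
    if len(u)>80: L.append((u[0],v));R.append((u[-1],v))
l,r=edge(L,.005),edge(R,.005); print('left yaw,pt',l,'right',r)
y=(l[0]+r[0])/2; t=np.tan(np.radians(y)); at=lambda k,x:k[1][1]+t*(x-k[1][0])
for x in(-100,-140): print('mid y at x',x,(at(l,x)+at(r,x))/2,'width',(at(l,x)-at(r,x))*np.cos(np.radians(y)))
G=[]
for b in((100,165,0,40),(380,430,0,40)):
    for k in blobs(roi(nw,*b),15)[:1]: print('guide',cv2.boundingRect(k),sc(ray(f,[k[:,0,:].mean(0)],.009)[:,:2]*1000))
print('tcp sc',sc(p[None,:2]),p[2])
E
python3 m.py
```

```text
left yaw,pt (np.float32(-5.350017), (np.float32(-77.949455), np.float32(36.820263))) right (np.float32(-5.336136), (np.float32(-71.15006), np.float32(-46.67043)))
mid y at x -100 -2.5448341 width 82.49477
mid y at x -140 1.1961861 width 82.49477
guide (116, 0, 27, 12) [[-26.9459  52.2365]]
guide (388, 0, 27, 15) [[-27.166  -51.6804]]
tcp sc [[-131.8079    0.601 ]] 10.015865210359662
```

The firm contact patch is too small and the pad slips in yaw. I'll lift, part the fingers for a wider grip, and press again aligned with the carrier.

>>> carry_out([
  [0.5, [0, 0, -8], 0],
  [0.5, [0, 0, -8], 5],
  [0.5, [0, 0, -8], 5],
  [0.5, [0, 0, -8], 5],
  [0.5, [0, 0, -6], 5],
  [0.5, [0, 0, -4], 5],
  [0.5, [0, 0, -3], 5],
  [0.5, [0, 0, -2], 5],
  [0.5, [0, 0, -2], 5],
])

```text
time_s: 7.35
position: [0.4602, -0.0314, 0.0105]
eef_rot: [3.129, -0.282, -0.0]
force: [0.2, -0.6, 0.5]
grip_width: 0.247
gripper_force: 0.0
```

>>> carry_out([
  [0.5, [0, 0, 0.7], 0],
  [0.5, [0, 0, 1.4], 0],
  [0.5, [0, 0, 1.4], 0],
])

```text
time_s: 7.72
position: [0.4606, -0.0315, 0.0101]
eef_rot: [3.129, -0.282, 0.002]
force: [-2.6, 0.4, 7.5]
grip_width: 0.252
gripper_force: 4.0
```

>>> carry_out([
  [0.5, [0, 0, 0.5], 0],
  [0.5, [0, 0, 0.5], 0],
  [0.5, [0, 0.2, 0.5], -1.5],
  [0.5, [0, 0.3, 0.5], -3],
  [0.5, [0, 0.5, 0.5], -4.5],
  [0.5, [0, 0.6, 0.5], -6],
  [0.5, [0, 0.6, 0.5], -6],
  [0.5, [0, 0.6, 0.5], -6],
])

```text
time_s: 8.72
position: [0.4615, -0.0324, 0.0101]
eef_rot: [3.139, -0.118, 0.006]
force: [0.6, -1.0, 8.3]
grip_width: 0.251
gripper_force: 3.7
```

```bash
python3 m.py
```

```text
left yaw,pt (np.float32(0.6410487), (np.float32(-81.96139), np.float32(41.370182))) right (np.float32(0.52554864), (np.float32(-76.84976), np.float32(-41.101376)))
mid y at x -100 -0.07526398 width 82.519325
mid y at x -140 -0.48249817 width 82.519325
guide (119, 0, 25, 10) [[-27.3151  52.1735]]
guide (389, 0, 27, 18) [[-26.4949 -51.6167]]
tcp sc [[-131.5788   -0.4977]] 10.081318542239474
```

>>> carry_out([
  [0.5, [0, -0.2, 0.3], 0.3],
  [0.5, [4, -0.4, 0.4], 0.6],
  [0.5, [8, -0.4, 0.4], 0.6],
  [0.5, [12, -0.3, 0.4], 0.6],
  [0.5, [16, -0.2, 0.4], 0.6],
  [0.5, [20, -0.2, 0.4], 0.6],
  [0.5, [24, -0.1, 0.4], 0.6],
  [0.5, [28, 0, 0.4], 0.6],
  [0.5, [32, 0, 0.4], 0.6],
  [0.5, [36, 0.1, 0.4], 0.6],
  [0.5, [40, 0.2, 0.4], 0.6],
  [0.5, [40, 0.2, 0.4], 0.6],
])

```text
time_s: 10.28
position: [0.5014, -0.0354, 0.0101]
eef_rot: [3.138, -0.134, 0.005]
force: [-1.6, -0.6, 10.6]
grip_width: 0.252
gripper_force: 5.4
```

```bash
python3 m.py;python3 - <<'E'
from h import *
grab('wrist','w3.png')
E
```

```text
left yaw,pt (np.float32(20.102524), (np.float32(-37.994236), np.float32(47.098007))) right (np.float32(-19.368063), (np.float32(-38.310593), np.float32(-46.003487)))
mid y at x -100 0.1508503 width 93.09756
mid y at x -140 -0.10552788 width 93.09756
guide (100, 0, 65, 40) [[ 8.1816 51.6315]]
guide (380, 0, 50, 40) [[  8.725  -53.4631]]
tcp sc [[-91.5677   0.234 ]] 10.085457934655956
```

View pics/w3.png

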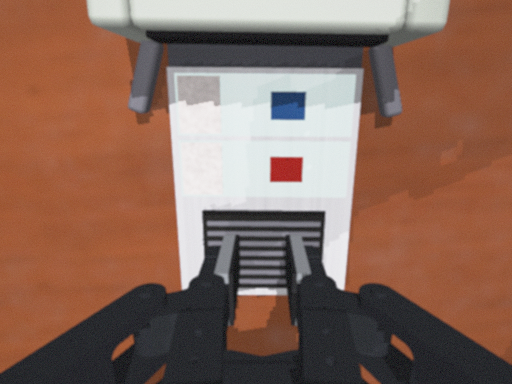

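The leading edge is inside the slot mouth. The carrier runs from column 167 to 363 and sits squarely between the guide roots. I'll keep dragging.

>>> carry_out([
  [0.5, [3, 0, 0], 0],
  [0.5, [6, 0, 0], 0],
  [0.5, [9, 0.1, 0], 0],
  [0.5, [12, 0.1, 0], 0],
  [0.5, [15, 0.1, 0], 0],
  [0.5, [18, 0.2, 0], 0],
  [0.5, [21, 0.2, 0], 0],
  [0.5, [24, 0.2, 0], 0],
  [0.5, [27, 0.2, 0], 0],
  [0.5, [29, 0.3, 0], 0],
  [0.5, [29, 0.3, 0], 0],
])

```text
time_s: 11.75
position: [0.5299, -0.0381, 0.0101]
eef_rot: [3.138, -0.135, 0.004]
force: [-4.4, -0.1, 10.8]
grip_width: 0.249
gripper_force: 5.5
```

>>> carry_out([
  [0.5, [0, 0, 0.3], 0],
  [0.5, [1.5, 0, 0.3], 0],
  [0.5, [3, 0, 0.3], 0],
  [0.5, [4.5, 0, 0.3], 0],
  [0.5, [6, 0.1, 0.3], 0],
  [0.5, [7.5, 0.1, 0.3], 0],
  [0.5, [9, 0.1, 0.3], 0],
  [0.5, [10.5, 0.1, 0.3], 0],
  [0.5, [12, 0.1, 0.3], 0],
  [0.5, [13.5, 0.1, 0.3], 0],
  [0.5, [15, 0.1, 0.3], 0],
  [0.5, [16, 0.1, 0.3], 0],
  [0.5, [17, 0.1, 0.3], 0],
  [0.5, [17, 0.1, 0.3], 0],
])

```text
time_s: 13.5
position: [0.5469, -0.0397, 0.0101]
eef_rot: [3.138, -0.135, 0.004]
force: [-4.2, 1.1, 12.2]
grip_width: 0.246
gripper_force: 6.3
```

```bash
cat > p.py <<'E'
from h import *
np.set_printoptions(precision=2,suppress=True)
f=grab('wrist'); H,S,V=masks(f)
M=np.array([592.5,-44.3]);a=np.radians(-5.4);e=np.array([np.cos(a),np.sin(a)]);n=np.array([-e[1],e[0]])
sc=lambda P:np.c_[(P-M)@e,(P-M)@n]
g=lambda z,uv:sc(ray(f,uv,z)[:,:2]*1000)
c=blobs(roi((H>110)&(H<130)&(S>120),200,350,0,200),30); d=blobs(roi(((H<8)|(H>172))&(S>180)&(V>100),265,315,120,200),30)
if c: print('blue',g(.005,c[0][:,0].mean(0)))
if d: print('red',g(.005,d[0][:,0].mean(0)),cv2.boundingRect(d[0]))
# trailing edge & pad front edge along columns
for u in(190,340):
    col=((V[:,u]>150)&(S[:,u]<70)); r=np.flatnonzero(col); print(u,'rows',r.min(),r.max(),g(.005,[u,r.max()]))
for u in(262,):
    r=np.flatnonzero((V[180:300,u]<90))+180; print('pad front',r.min(),g(.010,[u,r.min()]))
s=readout.state();print('tcp',sc(s['position'][None,:2]*1000),s['force'])
E
python3 p.py; python3 -c "
from h import *
grab('wrist','w4.png')"
```

```text
red [[-10.98  -9.4 ]] (272, 176, 28, 4)
190 rows 68 280 [[-64.32  36.92]]
340 rows 67 288 [[-68.28 -38.75]]
pad front 211 [[-25.33   1.1 ]]
tcp [[-45.84   0.25]] [-3.91  0.47 11.72]
```

View pics/w4.png

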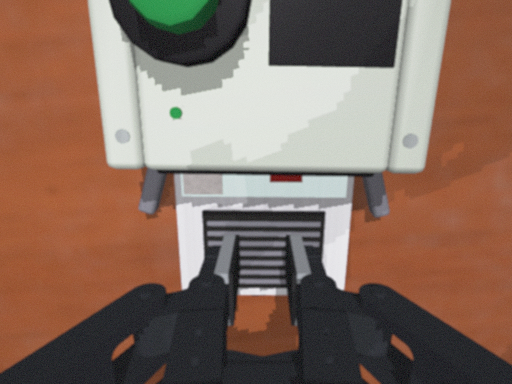

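The pad sits just outside the hood, with its front edge at row 211, so the carrier is close to home. I'll feel for the stop in small steps.

>>> carry_out([
  [0.5, [0.5, 0, 0], 0],
  [0.5, [1, 0, 0], 0],
  [0.5, [1, 0, 0], 0],
])

```text
time_s: 13.98
position: [0.548, -0.0399, 0.0101]
eef_rot: [3.138, -0.135, 0.005]
force: [-3.6, 1.3, 11.5]
grip_width: 0.251
gripper_force: 6.1
```

>>> carry_out([
  [0.5, [0.5, 0, 0], 0],
  [0.5, [1, 0, 0], 0],
  [0.5, [1, 0, 0], 0],
])

```text
time_s: 14.35
position: [0.5488, -0.0399, 0.0101]
eef_rot: [3.138, -0.134, 0.004]
force: [-4.4, 0.5, 12.4]
grip_width: 0.25
gripper_force: 6.4
```

>>> carry_out([
  [0.5, [0.5, 0, 0], 0],
  [0.5, [1, 0, 0], 0],
  [0.5, [1, 0, 0], 0],
])

```text
time_s: 14.72
position: [0.5497, -0.04, 0.0101]
eef_rot: [3.138, -0.135, 0.003]
force: [-4.8, -0.2, 13.4]
grip_width: 0.251
gripper_force: 6.7
```

>>> carry_out([
  [0.5, [0.5, 0, 0], 0],
  [0.5, [1, 0, 0], 0],
  [0.5, [1, 0, 0], 0],
])

```text
time_s: 15.1
position: [0.5499, -0.04, 0.0101]
eef_rot: [3.138, -0.135, 0.0]
force: [-9.7, 0.7, 16.9]
grip_width: 0.251
gripper_force: 8.3
```

>>> carry_out([
  [0.5, [-0.7, 0, -0.3], 0],
  [0.5, [-1.4, 0, -0.4], 0],
  [0.5, [-1.8, 0, -0.4], 0],
  [0.5, [-1.8, 0, -0.4], 0],
])

```text
time_s: 15.6
position: [0.5497, -0.04, 0.0101]
eef_rot: [3.138, -0.135, 0.007]
force: [1.2, -0.5, 7.2]
grip_width: 0.255
gripper_force: 3.4
```

>>> carry_out([
  [0.5, [-0.4, 0, 0.2], 0],
  [0.5, [-0.7, 0, 0.2], 0],
  [0.5, [-0.7, 0, 0.2], 0],
])

```text
time_s: 15.98
position: [0.5493, -0.04, 0.0101]
eef_rot: [3.138, -0.135, 0.009]
force: [2.6, -0.3, 7.0]
grip_width: 0.25
gripper_force: 3.4
```

>>> carry_out([
  [0.5, [-0.3, 0, 0], 0],
  [0.5, [-0.3, 0, 0], 0],
  [0.5, [-0.3, 0, -3], 0],
  [0.5, [0, 0, -12], 0],
  [0.5, [0, 0, -35], 0],
  [1, [0, 0, -60], 0],
  [1, [0, 0, -70], 0],
  [1, [20, -5, -70], 0],
  [1, [45, -11, -70], 0],
  [1, [70, -17, -70], 0],
  [1, [90, -22, -70], 0],
  [1, [99, -24, -70], 0],
  [1, [99, -24, -70], 0],
  [1, [99, -24, -70], 0],
])

```text
time_s: 17.73
position: [0.6473, -0.0244, 0.0779]
eef_rot: [3.139, -0.135, -0.001]
force: [-0.0, 0.3, 0.4]
grip_width: 0.0
gripper_force: 0.0
```

```bash
python3 - <<'E'
from h import *
np.set_printoptions(precision=4,suppress=True)
print(readout.state()['position'],readout.state()['force'])
f=grab('scene','s5.png'); a=cv2.imread('pics/s5.png')[140:270,180:340]; cv2.imwrite('pics/s5c.png',cv2.resize(a,None,fx=4.6,fy=4.6,interpolation=cv2.INTER_CUBIC))
E
```

```text
[ 0.6473 -0.0244  0.0779] [-0.0199  0.315   0.3541]
```

View pics/s5c.png

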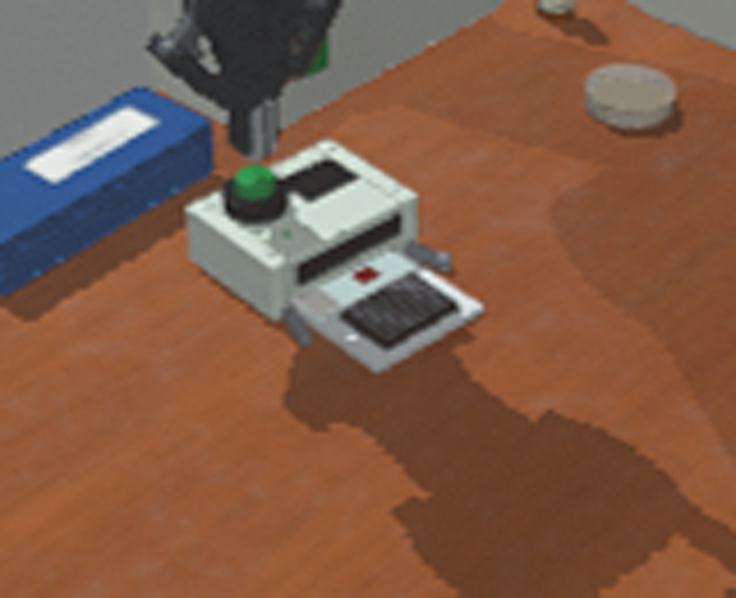

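The carrier is in the slot with the pad outside, and the fingers are above the green button. I'll lower onto the button by feel.

>>> carry_out([
  [1, [1, 0, 6], 0],
  [1, [1, 0, 12], 0],
  [1, [1, 0, 18], 0],
  [1, [1, 0, 21], 0],
  [1, [1, 0, 23], 0],
  [1, [1, 0, 23], 0],
])

```text
time_s: 18.52
position: [0.6489, -0.0244, 0.056]
eef_rot: [3.138, -0.135, -0.0]
force: [-5.6, 0.3, 7.4]
grip_width: -0.001
gripper_force: 3.3
```

>>> carry_out([
  [1, [0, 0, 1], 0],
  [1, [0, 0, 1], 0],
  [1, [0, 0, 1], 0],
])

```text
time_s: 18.9
position: [0.6489, -0.0244, 0.0559]
eef_rot: [3.138, -0.135, 0.0]
force: [-7.0, 0.9, 10.7]
grip_width: -0.0
gripper_force: 5.4
```

```bash
python3 - <<'E'
from h import *
grab('scene','s6.png'); a=cv2.imread('pics/s6.png')[160:220,205:285]; cv2.imwrite('pics/s6c.png',cv2.resize(a,None,fx=7,fy=7,interpolation=cv2.INTER_CUBIC))
E
```

```text
(no output)
```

View pics/s6c.png

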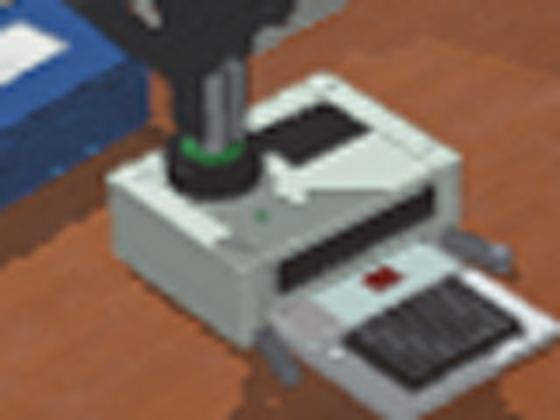

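>>> carry_out([
  [1, [0, 0, -3], 0],
  [1, [0, 0, -3], 0],
  [1, [0, 0, -3], 0],
])

```text
time_s: 19.32
position: [0.6491, -0.0244, 0.0572]
eef_rot: [3.139, -0.135, 0.001]
force: [-0.3, 0.3, 3.3]
grip_width: -0.0
gripper_force: 1.6
```

The crop shows the green button sunk into its collar. The force of 3.3 N at 1.3 mm above bottom fits the button's spring, so it went fully down. I'll release it and move clear.

>>> carry_out([
  [1, [0, 0, -8], 0],
  [1, [0, 0, -25], 0],
  [1, [0, 0, -50], 0],
  [1, [-30, 0, -85], 0],
  [1, [-70, 0, -110], 0],
  [1, [-90, 0, -120], 0],
  [1, [-90, 0, -120], 0],
  [1, [-90, 0, -120], 0],
])

```text
time_s: 20.32
position: [0.5596, -0.0167, 0.177]
eef_rot: [3.139, -0.135, 0.0]
force: [1.0, -0.6, -0.1]
grip_width: 0.001
gripper_force: 0.0
```

```bash
python3 - <<'E'
from h import *
grab('wrist','w7.png')
E
```

```text
(no output)
```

View pics/w7.png

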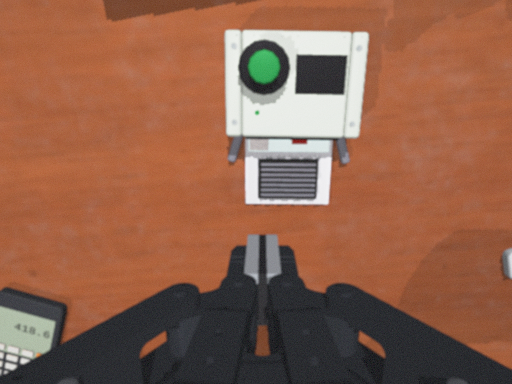

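The carrier sits squarely in the slot, with the pad outside at (258-318,158-200). The button is up at (264,67) and the arm touches nothing.

```bash
python3 -c "
from rig import order; print(order.job_done())"
```

```text
the job is handed in; nothing more can be done
None
```

The carrier went in until it met the stop and was eased back about half a millimetre (the roller's drop itself was not seen), then the start button was pressed fully down and released; the peak force I read was about 17 N, the bystanders were not touched, and the job was handed in at about 20 s.

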